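# Close the plaster casting mould

## Robot

A 6-joint arm with a two-finger parallel gripper is mounted at the origin on the work surface. World frame = base frame: x ahead of the robot, y to its left, z up, the work surface at z = 0. Lengths are in m, angles in rad, forces in N, time in s.
With the tool pointing down it reaches from about 0.3 to 0.775 m from the base axis. Payload 14.6 kg.
Tool frame: the origin (TCP) lies at the very end of the fingers, on their centre line; the grasp point (between the pads) lies robot.hold_point_z behind it (robot.hold_point_z is the distance from the TCP to the grasp point, in m); z points along the fingers, y is the line along which they close (so a half turn about z gives the same grasp; the last joint's range is limited). The gripper opens to 94 mm and grips with 3 to 60 N. Pads are 16 mm wide; open, the fingers measure 119 mm over their backs; the gripper's body (75 mm by 177 mm) begins 78 mm behind the grasp point.
Start: joints at [-1.173, 0.3, 1.521, -0, 1.321, -0.067], TCP at [0.247, -0.492, 0.205] pointing down, gripper open.
Joint ranges: [-3.03, 3.03], [-0.79, 2.21], [0.23, 2.52], [-1.04, 4.18], [0, 3.07], [-2.55, 2.55]. Speed limits (rad/s): [2.22, 2.22, 2.57, 3.14, 3.14, 3.14].

## Interface

Orientations are given as a unit quaternion [w, x, y, z].
In Python, from cell import robot gives the robot as it stands. The module is installed in compiled form; this text tells all that it offers. Calls block until the motion is done:
- robot.move_pose(position, orientation): joint-space move of the TCP to a pose.
- robot.servo_line(position, rot=None, speed=0.15): straight line of the TCP; rot=None keeps the orientation; speed is the mean speed in m/s.
- robot.move_j(angles): joint-space move.
- robot.set_gripper(opening, grip_force=None): finger opening in m; grip_force is the grip in N (None keeps the last); returns when the fingers have stopped.
- robot.sleep(seconds).
- robot.solve_ik(position, orientation): joint angles nearest the present ones, or None.
- robot.grab_frame(name): name is "scene" or "top"; returns the picture (384x512x3 uint8, red, green, blue); there is no depth.
- robot.camera_info(name): a dict with "K" (3x3 intrinsics, pixels), "k1" (the pictures are not rectified: a ray, as slopes to the right and down, at radius r is drawn at 1 + k1 r^2 times it, then the intrinsics apply), "R" (3x3) and "t" (3): a world point X has camera coordinates R X + t. Camera axes: x right, y down, z forward; pixel columns grow to the right and rows downward; lengths in m; the calibration is good to about 2 mm. A picture is of the moment at which its call begins. camera_info takes no time and is no camera call.
A pose or a line that the arm cannot do raises robot.PlanningError and nothing moves.
- robot.close_job(): hands the job in; it is judged then, once.
Readings, each from a call of its own:
- robot.read_time_s(): time.
- robot.read_joints(): joint angles.
- robot.read_joint_velocities(): joint speeds.
- robot.read_joint_torque(): joint torques, N m.
- robot.read_eef_pos(): TCP position.
- robot.read_orientation(): TCP orientation.
- robot.read_ft_force(): force on the tool from outside, world axes, zero at the start.
- robot.read_wrist_torque(): the same for the moment, N m.
- robot.read_gripper_width(): finger opening in m.
- robot.read_finger_force(): force on a finger pad.
Only numpy, scipy, OpenCV 4.12 (cv2) and the standard library are available. Lean on these libraries where they do the work, as an engineer would, in place of code of your own. Each camera call takes 0.05 s, during which the arm holds its last target. There are 200 camera calls.

## Task

Close the slip-casting mould: take the loose plaster half that has the two pin holes, and lower it gently over the two steel pins of the lower half on its board, until it rests flush all round; do not drop it on. Then let go, and leave the other plaster half, the bottle and the bowl where they are.

Things in the scene. Friction and masses are not known exactly. Their poses are not given: they have to be found in the camera images.
- mould_base: Lower mould half, fixed: white plaster block 150 (x) x 60 (y) x 40 mm on a 190 x 100 x 15 mm plywood board; 70 x 34 mm hollow in its top. Two upright steel pins at x = -58 and +58 mm, y = 0: 12 mm thick, 22 mm tall, last 8 mm tapering to 6 mm. Origin: centre of the board's underside, on the table; x along the length, z up. Block's top 55 mm, pin tips 77 mm, end cleats 27 mm above the table.
- seat (a point): Centre of the top face of the lower plaster block, 55 mm above the table, midway between the two pins; axes as mould_base. The cover's origin belongs here; either way round (half a turn) fits.
- cover: Loose upper mould half to be fitted, flat on the table: white plaster plate 150 (x) x 60 (y) x 32 (z) mm, about 0.33 kg; two through holes of 16 mm diameter at x = -58 and +58 mm, y = 0 for the pins, and a 25 mm pouring hole through its centre. Origin: centre of its underside; x along the length, z up. Can be gripped across its 60 mm width.
- other_half: Another loose plaster plate of the same outline, 150 (x) x 60 (y) x 32 (z) mm, from another mould: only a 25 mm hole in its centre, no pin holes. To be left alone. Origin: centre of its underside. It lies on the other side of the lower half from the cover; which side is which varies.
- bottle: White plastic bottle with a red cap, 56 mm diameter, 130 mm tall, standing beyond the mould. To be left alone. Origin: centre of its underside.
- bowl: Small terracotta bowl, 110 mm across, 50 mm high, standing beyond the mould. To be left alone. Origin: centre of its underside.
There are look-alikes about, which are no part of the job. What is shaped like the cover but orange or purple is not meant.

How it is judged:
At the end, for the whole second after the job is handed in: Cover on the lower half, both pins in its holes: within 5 mm of the seat sideways, 3 mm in height, 0.07 rad in yaw (either way round), level within 0.03 rad, at rest, released. Other half, bottle and bowl within 30 mm of their starts (horizontal distance between cover and seat below 0.005 m and z of cover in the frame of seat between -0.003 and 0.003 m and angle between the x axis of cover and the x axis of seat, either way round below 0.07 rad and angle between cover's own z axis and vertical below 0.03 rad and linear speed of cover below 0.01 m/s); the robot touches nothing.
It fails at once if the other plaster half is moved by more than 30 mm or tipped (distance of other_half from where it was at the start of the episode above 0.03 m or angle between other_half's own z axis and vertical above 0.3 rad).
It fails at once if the bottle is moved by more than 30 mm or tipped (distance of bottle from where it was at the start of the episode above 0.03 m or angle between bottle's own z axis and vertical above 0.3 rad).
It fails at once if the bowl is moved by more than 30 mm or tipped (distance of bowl from where it was at the start of the episode above 0.03 m or angle between bowl's own z axis and vertical above 0.3 rad).
It fails at once if the cover is dropped or slammed onto the lower half (faster than 0.4 m/s within 40 mm of its seat) (distance between cover and seat below 0.04 m and linear speed of cover above 0.4 m/s).
It also fails if it takes over 42 s, if anything falls off the work surface, if the arm or the gripper's body presses on something with over 40 N, if the wrist force passes 120 N, or if a joint passes its speed limit or range.

## Working session

There is one attempt and no reset: what is moved stays moved. The work goes in short steps, each a Python script; the robot and the scene stay as the last script left them, time stands still between calls to the robot, and variables do not carry over. Pictures are saved under pics/ and viewed, at most 10 in all, crops included, and the job is handed in when it is done.

```bash
mkdir -p pics; cat > h.py <<'E'
import numpy as np, cv2
from cell import robot
def save(n,f):
    im=robot.grab_frame(n); cv2.imwrite(f,im[:,:,::-1]); return im
def ray(n,px):
    c=robot.camera_info(n);K=np.array(c["K"],float);R=np.array(c["R"]);t=np.array(c["t"])
    D=np.array([c["k1"],0,0,0,0],float)
    u=cv2.undistortPoints(np.array(px,float).reshape(-1,1,2),K,D).reshape(-1,2)
    d=np.c_[u,np.ones(len(u))]@R
    return -R.T@t,d
def plane(n,px,z):
    o,d=ray(n,px); return o+d*((z-o[2])/d[:,2])[:,None]
def proj(n,X):
    c=robot.camera_info(n)
    return cv2.projectPoints(np.array(X,float).reshape(-1,1,3),cv2.Rodrigues(np.array(c["R"],float))[0],np.array(c["t"],float),np.array(c["K"],float),np.array([c["k1"],0,0,0,0.]))[0].reshape(-1,2)
E
python3 - <<'E'
from h import *
for n in("scene","top"):
    save(n,f"pics/{n}0.png"); c=robot.camera_info(n); print(n,c["K"],c["k1"],-np.array(c["R"]).T@c["t"])
print(robot.hold_point_z,robot.read_time_s(),robot.read_orientation(),robot.read_gripper_width())
E
```

```text
scene [[435.82815938   0.         254.87119588]
 [  0.         435.82815938 186.09359782]
 [  0.           0.           1.        ]] 0.04811161152775624 [1.02459613 0.70439855 0.84855016]
top [[383.15552486   0.         252.07320977]
 [  0.         383.15552486 194.68846881]
 [  0.           0.           1.        ]] -0.07365590198472498 [ 0.43364379 -0.00320319  1.06504142]
0.0188 0.1 [-5.16789408e-04  9.73121777e-01  2.30290539e-01 -8.69642051e-05] 0.09403905958549866
```

View pics/scene0.png

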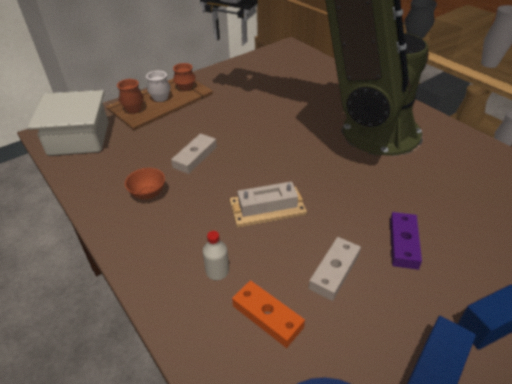

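View pics/top0.png

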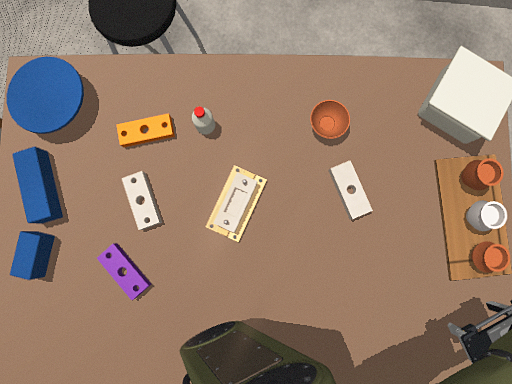

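The top view shows the cover (three holes) at about (141,200), the lower half at (237,203), the other half at (351,190), the bottle at (203,120) and the bowl at (330,119). In the scene view the cover is at (336,266) and the base at (268,202).

```bash
python3 - <<'E'
from h import *
T=cv2.imread("pics/top0.png");S=cv2.imread("pics/scene0.png")
a=cv2.resize(T[160:250,110:280],None,fx=4.6,fy=4.6,interpolation=cv2.INTER_CUBIC)
cv2.imwrite("pics/c1.png",a)
cv2.imwrite("pics/c2.png",cv2.resize(S[170:310,220:380],None,fx=4.2,fy=4.2,interpolation=cv2.INTER_CUBIC))
hsv=cv2.cvtColor(T,cv2.COLOR_BGR2HSV)
def rects(n,m,z,roi,mina=300):
    mm=np.zeros_like(m);x0,y0,x1,y1=roi;mm[y0:y1,x0:x1]=m[y0:y1,x0:x1]
    for c in cv2.findContours(mm,cv2.RETR_EXTERNAL,cv2.CHAIN_APPROX_NONE)[0]:
        if cv2.contourArea(c)<mina: continue
        P=plane(n,c.reshape(-1,2),z)[:,:2]
        (cx,cy),(w,h),an=cv2.minAreaRect((P*1000).astype(np.float32))
        b=cv2.boxPoints(((cx,cy),(w,h),an)); e=[b[1]-b[0],b[2]-b[1]]; e=max(e,key=np.linalg.norm)
        print(n,z,(cx,cy),(w,h),"yaw",np.arctan2(e[1],e[0])%np.pi)
w=cv2.inRange(hsv,(0,0,150),(179,50,255))
rects("top",w,.032,(110,160,180,240)); rects("top",w,.032,(320,150,380,230))
rects("top",w,.055,(195,155,280,250))
y=cv2.inRange(hsv,(0,0,140),(179,255,255)); rects("top",y,.015,(195,155,280,250))
# dark holes of the cover
g=cv2.cvtColor(T,cv2.COLOR_BGR2GRAY)
n,l,st,ce=cv2.connectedComponentsWithStats(cv2.inRange(g[165:240,115:170],0,110))
for i in range(1,n):
    if 5<st[i,4]<200: p=ce[i]+[115,165]; print(p,st[i,4],plane("top",[p],.032)[0])
E
```

```text
top 0.032 (513.4536743164062, 310.658447265625) (150.77621459960938, 60.637969970703125) yaw 0.35903382
top 0.032 (548.9136352539062, -263.55908203125) (150.8212890625, 60.67337417602539) yaw 0.4084882
top 0.055 (509.56201171875, 48.8194580078125) (59.914363861083984, 149.0888671875) yaw 2.7254703
top 0.015 (513.1566162109375, 47.282081604003906) (259.9979248046875, 234.1228485107422) yaw 0.010179892
[133.41176471 180.11764706] 17 [0.56739514 0.33102146 0.032     ]
[139.61363636 199.63636364] 44 [0.51390234 0.31156598 0.032     ]
[146.95 219.9 ] 20 [0.4590229  0.28926906 0.032     ]
```

View pics/c1.png

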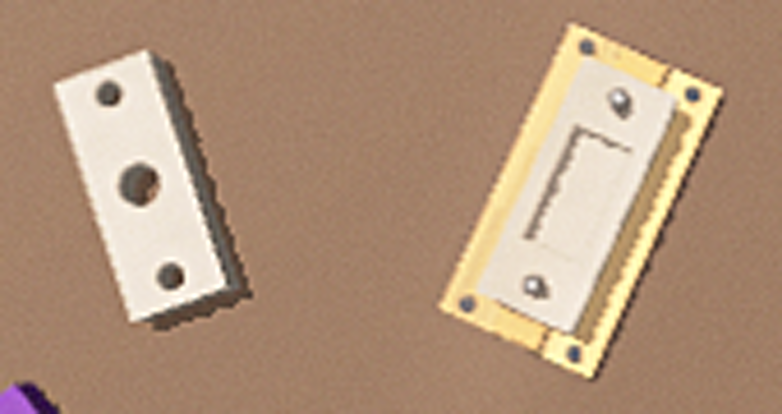

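View pics/c2.png

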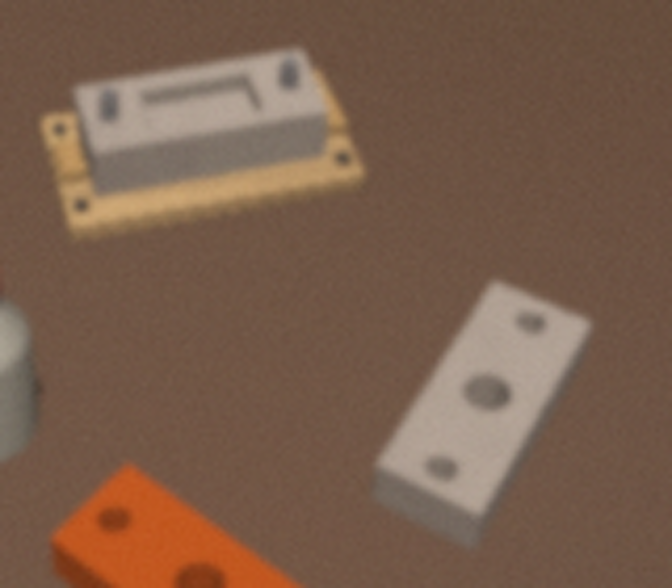

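Both rectangle fits match the given sizes: the cover is 150.8×60.6 mm with hole spacing 116 mm, and the base block is 149×60 mm. The crops show the holes and pins clearly. Next I'll check these against the scene camera and plan the IK.

```bash
cat >> h.py <<'E'
from scipy.spatial.transform import Rotation as Rn
COV=(.5136,.3108,.363); BASE=(.5096,.0488,2.7255-np.pi)
def q(yaw,flip=False):
    s,c=np.sin(yaw),np.cos(yaw); y=np.array([-s,c,0])*(-1 if flip else 1); z=np.array([0,0,-1.])
    o=Rn.from_matrix(np.c_[np.cross(y,z),y,z]).as_quat(); return o[[3,0,1,2]]
E
python3 - <<'E'
from h import *
S=cv2.imread("pics/scene0.png"); hsv=cv2.cvtColor(S,cv2.COLOR_BGR2HSV)
def axis(yaw): return np.array([np.cos(yaw),np.sin(yaw)])
# predicted hole/pin pixels in both views
for nm,(x,y,a),z in(("cover",COV,.032),("pins",BASE,.077),("corner",BASE,.055)):
    pts=[[*(np.array([x,y])+d*axis(a)),z] for d in(-.058,0,.058)]
    for n in("scene","top"): print(nm,n,proj(n,pts).round(1).tolist())
g=cv2.cvtColor(S,cv2.COLOR_BGR2GRAY)
for (x0,y0,x1,y1),z in(((305,236,365,285),.032),):
    b=cv2.GaussianBlur(g,(3,3),0)
    m=cv2.adaptiveThreshold(b,255,cv2.ADAPTIVE_THRESH_MEAN_C,cv2.THRESH_BINARY_INV,15,8)[y0:y1,x0:x1]
    n,l,st,ce=cv2.connectedComponentsWithStats(m)
    for i in range(1,n):
        if 8<st[i,4]<120: p=ce[i]+[x0,y0]; print(p.round(1),st[i,4],plane("scene",[p],z)[0].round(4))
for f in(0,1):
    for (x,y,a) in(COV,BASE):
        for z in (.01,.2): print(f,z,np.round(robot.solve_ik([x,y,z],q(a,f)),2))
E
```

```text
cover scene [[346.5, 246.0], [336.3, 262.7], [325.3, 280.7]]
cover top [[146.6, 219.8], [139.9, 199.8], [133.3, 180.0]]
pins scene [[289.0, 183.2], [267.6, 186.8], [245.8, 190.5]]
pins top [[225.5, 221.5], [234.9, 201.1], [244.3, 180.8]]
corner scene [[288.7, 189.3], [267.6, 192.9], [246.1, 196.6]]
corner top [[226.1, 221.7], [235.3, 201.7], [244.5, 181.9]]
[346.1 246.8] 30 [0.4619 0.2913 0.032 ]
[335.7 263.1] 82 [0.5153 0.3106 0.032 ]
[324.9 280.7] 35 [0.5686 0.331  0.032 ]
0 0.01 [ 0.48  0.63  1.53 -0.    0.98 -1.45]
0 0.2 [ 0.48  0.42  1.38 -0.    1.35 -1.45]
0 0.01 [ 0.02  0.47  1.79 -0.    0.88 -1.13]
0 0.2 [ 0.02  0.22  1.63 -0.    1.29 -1.13]
1 0.01 [ 0.48  0.63  1.53 -0.    0.98  1.69]
1 0.2 [ 0.48  0.42  1.38 -0.    1.35  1.69]
1 0.01 [ 0.02  0.47  1.79 -0.    0.88  2.01]
1 0.2 [ 0.02  0.22  1.63 -0.    1.29  2.01]
```

The two views agree to within about 1.5 mm, so I'll pick it up.

```bash
python3 - <<'E'
from h import *
x,y,a=.5143,.3108,.363
robot.move_pose([x,y,.12],q(a))
robot.servo_line([x,y,.010],speed=.12)
print(robot.read_eef_pos(),robot.read_ft_force())
robot.set_gripper(.05,grip_force=35)
print("w",robot.read_gripper_width(),robot.read_finger_force(),robot.read_ft_force())
robot.servo_line([x,y,.17],speed=.12)
X,Y,A=BASE
robot.move_pose([X,Y,.13],q(A)); robot.sleep(.3)
print("w",robot.read_gripper_width(),robot.read_ft_force(),robot.read_wrist_torque(),robot.read_eef_pos(),robot.read_time_s())
T=save("top","pics/top1.png");S=save("scene","pics/scene1.png")
f=lambda I,r:cv2.resize(I[r[1]:r[3],r[0]:r[2],::-1],(400,400),interpolation=cv2.INTER_CUBIC)
cv2.imwrite("pics/c3.png",np.hstack([f(T,(180,145,300,265)),f(S,(210,110,330,230))]))
E
```

```text
[0.51472495 0.31100536 0.01078636] [0.07132247 0.38058004 0.20448544]
w 0.059682855821354255 35.000503063201904 [ 0.79401147 -1.45981499  1.55124544]
w 0.05980353125838283 [ 0.04532532 -0.16974199 -2.58953347] [-0.00029961 -0.15071241 -0.02057277] [0.50968355 0.04943715 0.12999165] 7.5917
```

View pics/c3.png

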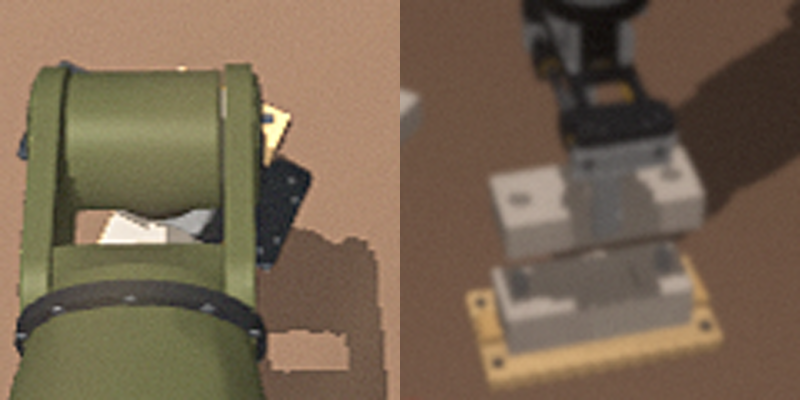

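The left panel (top camera) is blocked by the wrist. In the right panel (scene), the cover is held above the base with holes at about (246,170) and (291,162). I'll measure holes and pins in that same camera.

```bash
python3 - <<'E'
from h import *
def blobs(f,roi,z,lo=8,hi=120):
    g=cv2.GaussianBlur(cv2.imread(f,0),(3,3),0); x0,y0,x1,y1=roi
    m=cv2.adaptiveThreshold(g,255,cv2.ADAPTIVE_THRESH_MEAN_C,cv2.THRESH_BINARY_INV,15,8)[y0:y1,x0:x1]
    n,l,st,ce=cv2.connectedComponentsWithStats(m)
    for i in range(1,n):
        if lo<st[i,4]<hi: p=ce[i]+[x0,y0]; print(f,p.round(1),st[i].tolist(),plane("scene",[p],z)[0].round(4))
p=np.array(robot.read_eef_pos()); 
blobs("pics/scene1.png",(238,160,260,180),p[2]-.0105+.032)
blobs("pics/scene1.png",(284,156,300,170),p[2]-.0105+.032)
blobs("pics/scene0.png",(235,180,256,202),.066)
blobs("pics/scene0.png",(280,176,300,196),.066)
u=np.array([np.cos(BASE[2]),np.sin(BASE[2])])
print("expected",[(np.array(BASE[:2])+d*u).round(4) for d in(-.058,.058)],p)
print(Rn.from_quat(np.array(robot.read_orientation())[[1,2,3,0]]).as_matrix().round(4)[:,1])
E
```

```text
pics/scene1.png [243. 160.] [0, 0, 11, 1, 11] [ 0.5468 -0.0045  0.1515]
pics/scene1.png [246.  169.3] [5, 8, 7, 4, 20] [0.5621 0.0294 0.1515]
pics/scene1.png [238.8 176.2] [0, 11, 4, 9, 19] [0.5909 0.0393 0.1515]
pics/scene1.png [250.8 178.5] [9, 18, 9, 2, 15] [0.5729 0.064  0.1515]
pics/scene1.png [286.6 157.1] [0, 0, 6, 3, 17] [0.4527 0.0543 0.1515]
pics/scene1.png [298.4 158.2] [13, 0, 3, 7, 13] [0.4322 0.0759 0.1515]
pics/scene0.png [244.3 186.6] [0, 2, 21, 15, 115] [0.5503 0.0011 0.066 ]
pics/scene0.png [245.9 195.5] [9, 12, 5, 7, 27] [0.5671 0.031  0.066 ]
pics/scene0.png [290.2 181. ] [0, 0, 20, 16, 103] [0.4402 0.0586 0.066 ]
pics/scene0.png [288.2 188.2] [6, 9, 5, 7, 24] [0.4629 0.0771 0.066 ]
expected [array([0.4565, 0.0722]), array([0.5627, 0.0254])] [0.50963283 0.04917578 0.12998518]
[0.4035 0.915  0.    ]
```

Everything is consistent to within pixel resolution. I'll lower slowly in small steps with a force guard.

```bash
cat >> h.py <<'E'
def down(x,y,z0,z1,step=.002,lim=6,f0=-2.6):
    z=z0
    while z>z1+1e-6:
        z=max(z-step,z1); robot.servo_line([x,y,z],speed=.03)
        f=np.array(robot.read_ft_force()); p=np.array(robot.read_eef_pos())
        print(round(z,4),p.round(4),f.round(1),np.round(robot.read_wrist_torque(),2))
        if f[2]-f0>lim: return False
    return True
E
python3 - <<'E'
from h import *
X,Y,A=BASE
robot.servo_line([X,Y,.092],speed=.06)
print(down(X,Y,.092,.0665),robot.read_time_s())
E
```

```text
0.09 [0.5096 0.0488 0.0901] [ 0.1  0.3 -3.3] [-0.01 -0.14 -0.  ]
0.088 [0.5096 0.0488 0.0879] [-0.2  0.  -1.9] [ 0.02 -0.14  0.01]
0.086 [0.5095 0.0488 0.0859] [-0.3 -0.5 -3.4] [ 0.06 -0.15  0.05]
0.084 [0.5095 0.0488 0.0839] [-0.4  0.5 -2.7] [ 0.03 -0.16 -0.03]
0.082 [0.5095 0.0488 0.0818] [-0.7  0.3 -3.8] [ 0.09 -0.15 -0.01]
0.08 [0.5096 0.0488 0.0799] [-0.1  0.1 -3.7] [-0.02 -0.21 -0.05]
0.078 [0.5098 0.0487 0.078 ] [ 2.9 -2.  -3.7] [-0.39 -0.68 -0.01]
0.076 [0.5098 0.0487 0.076 ] [ 3.5 -2.6 -4. ] [-0.58 -1.07  0.03]
0.074 [0.5099 0.0487 0.074 ] [ 4.6 -4.1 -3.1] [-0.73 -1.08  0.04]
0.072 [0.5099 0.0486 0.0719] [ 5.3 -4.  -2.5] [-0.75 -1.14  0.02]
0.07 [0.5099 0.0486 0.0699] [ 5.3 -4.6 -2.9] [-0.85 -1.19  0.  ]
0.068 [0.5099 0.0486 0.0679] [ 6.3 -4.1 -3.3] [-0.9  -1.27  0.02]
0.0665 [0.5099 0.0486 0.0664] [ 5.2 -4.  -2.9] [-0.84 -1.19  0.01]
True 11.725
```

The pins are in the holes, with a slight side load along +x of the base. I'll relieve it, then lower to contact.

```bash
python3 - <<'E'
from h import *
X,Y,A=BASE
X+=.0012*np.cos(A)+.0002; Y+=.0012*np.sin(A)-.0004
robot.servo_line([X,Y,.0665],speed=.02)
print(down(X,Y,.067,.0615,step=.0007,lim=6),robot.read_time_s())
S=save("scene","pics/scene2.png")
cv2.imwrite("pics/c4.png",cv2.resize(S[130:230,210:330,::-1],(720,600),interpolation=cv2.INTER_CUBIC))
E
```

```text
0.0663 [0.5107 0.048  0.0662] [ 0.2  0.5 -3.2] [ 0.05 -0.14 -0.  ]
0.0656 [0.5108 0.0479 0.0655] [ 0.4  0.3 -3.6] [ 0.06 -0.17 -0.  ]
0.0649 [0.511  0.0479 0.0651] [-0.2 -0.2  0.8] [-0.02  0.12 -0.01]
0.0642 [0.511  0.0479 0.0651] [-4.9  0.  11.3] [-0.14  1.06 -0.07]
False 12.975
```

View pics/c4.png

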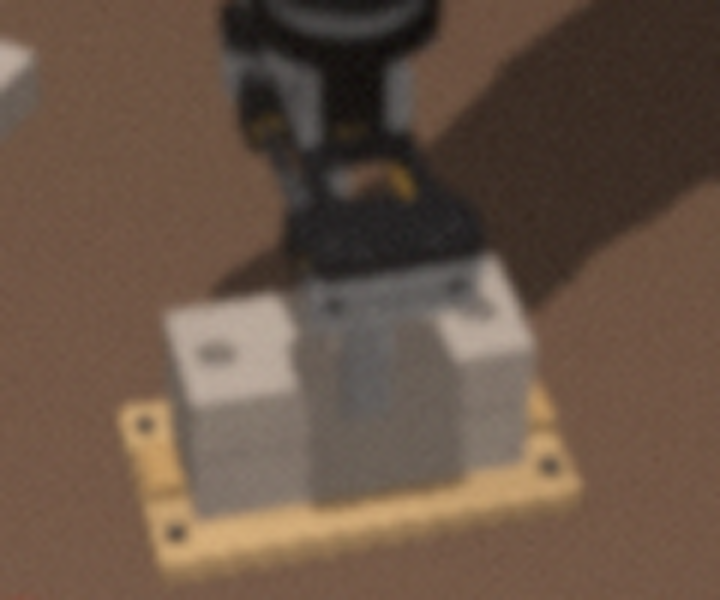

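The cover sits on the block with no visible gap, its edges in line with the block, holes at crop (215,352) and (478,305). Contact came at TCP z = 0.065, which is the expected seated height, so I'll release and back off.

```bash
python3 - <<'E'
from h import *
p=np.array(robot.read_eef_pos())
robot.servo_line([p[0],p[1],.0650],speed=.02)
robot.set_gripper(.085)
print(robot.read_ft_force())
robot.servo_line([p[0],p[1],.20],speed=.1)
robot.move_pose([.33,-.33,.25],q(BASE[2])); robot.sleep(.3)
T=save("top","pics/top3.png");S=save("scene","pics/scene3.png")
hsv=cv2.cvtColor(T,cv2.COLOR_RGB2HSV); w=cv2.inRange(hsv,(0,0,150),(179,50,255))
for (x0,y0,x1,y1),z in(((195,155,280,250),.087),((320,150,380,230),.032)):
    m=np.zeros_like(w);m[y0:y1,x0:x1]=w[y0:y1,x0:x1]
    c=max(cv2.findContours(m,cv2.RETR_EXTERNAL,cv2.CHAIN_APPROX_NONE)[0],key=cv2.contourArea)
    print(cv2.minAreaRect((plane("top",c.reshape(-1,2),z)[:,:2]*1000).astype(np.float32)))
f=lambda I,r:cv2.resize(I[r[1]:r[3],r[0]:r[2],::-1],(400,400),interpolation=cv2.INTER_CUBIC)
cv2.imwrite("pics/c5.png",np.hstack([f(T,(180,95,360,275)),f(S,(190,130,330,270))]))
print(robot.read_time_s())
E
```

```text
[ 0.83127597  0.55545626 -0.03655631]
((509.89276123046875, 49.69254684448242), (60.49477767944336, 149.85818481445312), 66.20879364013672)
((549.61767578125, -263.3684387207031), (149.40769958496094, 60.78504943847656), 23.28152084350586)
17.325
```

View pics/c5.png

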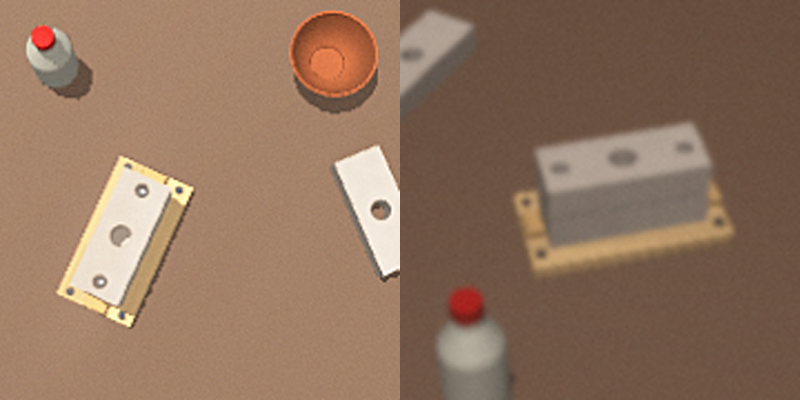

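The cover sits flush with pins visible in both holes at crop (142,190) and (99,281). It fits at (509.9, 49.7) mm with a size of 60.5×149.9 mm at z = 0.087, about 1 mm from the seat. The bottle, bowl and other half have not moved.

```bash
python3 -c "
from cell import robot
print(robot.close_job())"
```

```text
the job is handed in; nothing more can be done
None
```

The mould is closed and handed in (no verdict returned): the cover was lowered gently over both pins, measures about 1 mm from the seat and looks flush all round, and the gripper has let go and moved clear; the other half, bottle and bowl stayed where they were.

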